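# Turn out a bin of brass nuts for sorting

### The arm

A 7-joint arm with a two-finger parallel gripper is mounted at the origin on the work surface. World frame = base frame: x ahead of the robot, y to its left, z up, the work surface at z = 0. Lengths are in m, angles in rad, forces in N, time in s.
With the tool pointing down it reaches from about 0.4 to 0.875 m from the base axis. Payload 6.5 kg.
Tool frame: the origin (TCP) lies at the very end of the fingers, on their centre line; the grasp point (between the pads) lies 19 mm behind it; x points along the fingers, y is the direction in which the jaws open and shut, and the axes are right-handed (so a half turn about x gives the same grasp; the last joint's range is limited). The gripper opens to 85 mm and grips with 20 to 120 N. Pads are 22 mm wide; open, the fingers measure 114 mm over their backs; the gripper's body (76 mm by 85 mm) begins 54 mm behind the grasp point. The pads swing forward as they close: fully open they stand 13 mm farther back than shut.
Start: joints at [-1.345, 0.536, -0.004, 1.538, 0.003, 1.067, -0.071], TCP at [0.187, 0.623, 0.231] pointing down, gripper open.
Joint ranges: [-2.7, 2.7], [-0.37, 2.16], [-1.27, 1.26], [0.24, 2.4], [-1.31, 4.45], [0.19, 1.91], [-2.76, 2.76]. Speed limits (rad/s): [2.39, 2.39, 3.14, 3.14, 3.14, 3.14, 3.14].

### API

Orientations are given as a unit quaternion [x, y, z, w].
In Python, from workcell import status, viewer, robot gives the robot as it stands.
- The arm moves only by the tool drive_tool, never from a script. Its argument "motion" is a list of rows, each an object of numbers: "dx", "dy", "dz": the shift along the tool's x, y, z in mm; "wx", "wy", "wz": the turn, a rotation vector about the tool's x, y, z in rad; "grip": the finger opening in mm, from 0 to 85.4. A call has 1 to 12 rows; each row is the pose to reach, as a shift and turn from the pose commanded when the call began, along the tool's axes at that moment; what a row does not reach only later rows make up. A row lasts 1/8 s, in which the tool goes at most 62.5 mm and 10.7 degrees, less where a joint would pass 70% of its speed; a pose out of reach is approached as far as the arm can. A call with a gripper value outside its range is refused whole. The fingers move at their own pace and stop on an object; "grip_force" is the grip in N (left out, the last holds). Time passes only in rows, so rows that repeat a pose let the fingers close. It gives the time, the measured TCP pose, the force and the opening at its end, in the units of the state.
- status.read_state(): the state, without advancing time (a new reading comes with each control period).
- viewer.grab_frame(name): name is "scene" or "top"; returns a dict with "image" (384x512x3 uint8, red, green, blue), "K" (3x3 intrinsics, pixels), "T" (4x4, takes a point from camera to world coordinates). Camera axes: x right, y down, z forward; pixel columns grow to the right and rows downward; lengths in m; the calibration is good to about 2 mm. A picture is of the moment at which its call begins. There is no depth.
- robot.sign_off(): hands the job in, once; it reports no verdict.
The state is a dict: "t": time; "joint_positions": joint angles; "dq": joint speeds; "effort": joint torques, N m; "ee_pos": TCP position; "ee_rot": TCP orientation; "force": force on the tool from outside, world axes, zero at the start; "wrist_torque": the same for the moment, N m; "width": finger opening in m.
Only numpy, scipy, OpenCV 4.12 (cv2) and the standard library are available. Lean on these libraries where they do the work, as an engineer would, in place of code of your own. Each camera call takes 0.05 s, during which the arm holds its last target. There are 200 camera calls.

### The job

Take the orange bin of brass nuts out of its tilted rest and turn it fully upside down low over the middle of the blue dish, so that the nuts are not dropped from a height, then lift it straight up, well clear, to leave all five nuts lying in the dish. Then set the empty bin down mouth-down in the middle of the cork coaster and let go of it, leaving the other things on the desk where they are.

Things in the scene. Friction and masses are not known exactly. Their poses are not given: they have to be found in the camera images.
- bin: Orange round plastic bin holding the nuts: straight open cup, outer diameter 62 mm, 95 mm long, wall 3, bottom 4 mm, about 70 g empty. Origin: centre of the outside of its bottom; z axis along the cup to the open mouth. It starts lying in the rest, axis 20 degrees above level, mouth higher and pointing along the rest's x. Its sides are free: pinch it across its diameter near the bottom end.
- bin_rim (a point): Centre of the orange bin's mouth, in the plane of its rim, 95 mm from the bin's origin along its z axis.
- rest: Fixed tilted rest: black trough 45 mm wide on a steel foot plate 110 x 80 x 8 mm. Origin: centre of the plate's underside, on the desk; x level, the way the bin's mouth points. The bin's origin starts 50 mm behind it (-x) and 75 mm up. The trough touches only the lower side of the bin, with a low heel behind its bottom edge; the bin lifts straight up out of it.
- dish: Fixed round blue sorting dish, outer diameter 148 mm, inner 140 mm, floor 4 mm thick, rim 12 mm high over the desk. Origin at the centre of its underside, on the desk.
- coaster: Fixed round cork coaster, diameter 100 mm, 5 mm thick. Origin at the centre of its underside, on the desk.
- bin_stack: Bystander: two more bins of the set, green and yellow, nested in a stack 90 mm across and 100 mm high. Origin at the centre of the underside.
- scanner: Bystander: black handheld radio scanner standing upright, 62 x 34 x 115 mm with a stub aerial to 207 mm. Origin at the centre of the underside.
- pen_cup: Bystander: blue ceramic pen cup with pens, 80 mm across, 95 mm high, pens to 155 mm. Origin at the centre of the underside.
- nut1: One of the five loose brass hex nuts, 18 mm across the flats, 12 mm thick, 20 g, starting inside the orange bin. Origin at its centre; its z axis is the nut's own axis.
- nut2: One of the five loose brass hex nuts, 18 mm across the flats, 12 mm thick, 20 g, starting inside the orange bin. Origin at its centre; its z axis is the nut's own axis.
- nut3: One of the five loose brass hex nuts, 18 mm across the flats, 12 mm thick, 20 g, starting inside the orange bin. Origin at its centre; its z axis is the nut's own axis.
- nut4: One of the five loose brass hex nuts, 18 mm across the flats, 12 mm thick, 20 g, starting inside the orange bin. Origin at its centre; its z axis is the nut's own axis.
- nut5: One of the five loose brass hex nuts, 18 mm across the flats, 12 mm thick, 20 g, starting inside the orange bin. Origin at its centre; its z axis is the nut's own axis.

How it is judged:
On the way, in this order (a step that is already met when the one before it is completed fails the run):
1. the bin is upside down (within 14 degrees) over the middle of the dish, its mouth no more than 35 mm above the desk and within 30 mm of the dish's centre (angle between bin's own z axis and vertical above 2.9 rad and height (world z) of bin_rim below 0.035 m and horizontal distance between bin_rim and dish below 0.03 m), for 0.2 s.
2. the bin, still upside down (within 20 degrees), has been lifted straight up (within 40 mm of the dish's centre) so that its mouth is over 70 mm above the desk, and all five nuts lie in the dish (angle between bin's own z axis and vertical above 2.79 rad and height (world z) of bin_rim above 0.07 m and horizontal distance between bin_rim and dish below 0.04 m and horizontal distance between each of nut1, nut2, nut3, nut4, nut5 and dish below 0.066 m and height (world z) of each of nut1, nut2, nut3, nut4, nut5 below 0.055 m), for 0.1 s.
At the end, for the whole second after the job is handed in: All five nuts lie at rest in the blue dish (centres within 66 mm of its centre and below 55 mm height); the orange bin stands mouth-down (within 6 degrees) flat on the cork coaster, its mouth's centre within 20 mm of the coaster's centre and no more than 9 mm above the desk, at rest and released (horizontal distance between each of nut1, nut2, nut3, nut4, nut5 and dish below 0.066 m and height (world z) of each of nut1, nut2, nut3, nut4, nut5 below 0.055 m and angle between bin's own z axis and vertical above 3.04 rad and horizontal distance between bin_rim and coaster below 0.02 m and height (world z) of bin_rim below 0.009 m and linear speed of each of bin, nut1, nut2, nut3, nut4, nut5 below 0.02 m/s); the robot touches nothing.
It fails at once if nuts are tipped out from a height: a nut is over 100 mm up while the bin's mouth points steeply down over 120 mm above the desk (angle between bin's own z axis and vertical above 2.2 rad and height (world z) of bin_rim above 0.12 m and height (world z) of any of nut1, nut2, nut3, nut4, nut5 above 0.1 m).
It fails at once if a bystander (stack of bins, scanner or pen cup) is moved by more than 30 mm (distance of any of bin_stack, scanner, pen_cup from where it was at the start of the episode above 0.03 m).
It also fails if it takes over 54 s, if anything falls off the work surface, if the arm or the gripper's body presses on something with over 40 N, if the wrist force passes 120 N, or if a joint passes its speed limit or range.

## Working session

There is one attempt and no reset: what is moved stays moved. The work goes in short steps, Python scripts to look and compute and a tool call to move; the robot and the scene stay as the last step left them, time stands still between calls to the robot, and variables do not carry over. Pictures are saved under pics/ and viewed, about 8 in all and at most 12, crops included, and the job is handed in when it is done.

Besides the shell and the picture viewer there is one more tool, called after "Emit:" as name(argument=value, ...), one argument or row to a line, values as JSON. drive_tool: Moves the arm, as the interface text tells. Its arguments: {"type":"object","properties":{"motion":{"type":"array","items":{"type":"object","properties":{"dx":{"type":"number"},"dy":{"type":"number"},"dz":{"type":"number"},"wx":{"type":"number"},"wy":{"type":"number"},"wz":{"type":"number"},"grip":{"type":"number"}}}},"grip_force":{"type":"number"}},"required":["motion"]}

```bash
mkdir -p pics; python3 - <<'E'
from workcell import status, viewer
import cv2,numpy as np,pickle
s=status.read_state();print({k:np.round(v,3).tolist() for k,v in s.items()})
for n in("scene","top"):
    f=viewer.grab_frame(n);pickle.dump(f,open(f"pics/{n}0.pkl","wb"))
    print(n,f["K"].tolist(),np.round(f["T"],4).tolist())
    cv2.imwrite(f"pics/{n}0.png",cv2.resize(f["image"][:,:,::-1],(800,600)))
E
```

```text
{'t': 0.0, 'joint_positions': [-1.345, 0.537, -0.004, 1.539, 0.003, 1.067, -0.071], 'dq': [-0.002, 0.001, -0.001, 0.001, -0.0, -0.0, -0.0], 'effort': [0.001, -58.34, 1.049, -25.911, 0.012, 0.009, 0.0], 'ee_pos': [0.187, 0.622, 0.23], 'ee_rot': [0.102, 0.7, -0.103, 0.7], 'force': [0.442, -0.584, 0.106], 'wrist_torque': [0.001, -0.062, -0.025], 'width': 0.086}
scene [[388.3778499067184, 0.0, 258.9312362419947], [0.0, 388.3778499067184, 187.79557735512577], [0.0, 0.0, 1.0]] [[-0.5492, 0.7152, -0.4322, 1.1531], [0.8355, 0.4611, -0.2987, 0.4717], [-0.0143, -0.5252, -0.8508, 1.3497], [0.0, 0.0, 0.0, 1.0]]
top [[398.8193531032828, 0.0, 251.20263056084397], [0.0, 398.8193531032828, 192.83390906709684], [0.0, 0.0, 1.0]] [[0.0283, -0.9985, 0.0466, 0.475], [-0.9994, -0.0291, -0.0161, 0.0366], [0.0174, -0.0462, -0.9988, 1.3125], [0.0, 0.0, 0.0, 1.0]]
```

View pics/scene0.png

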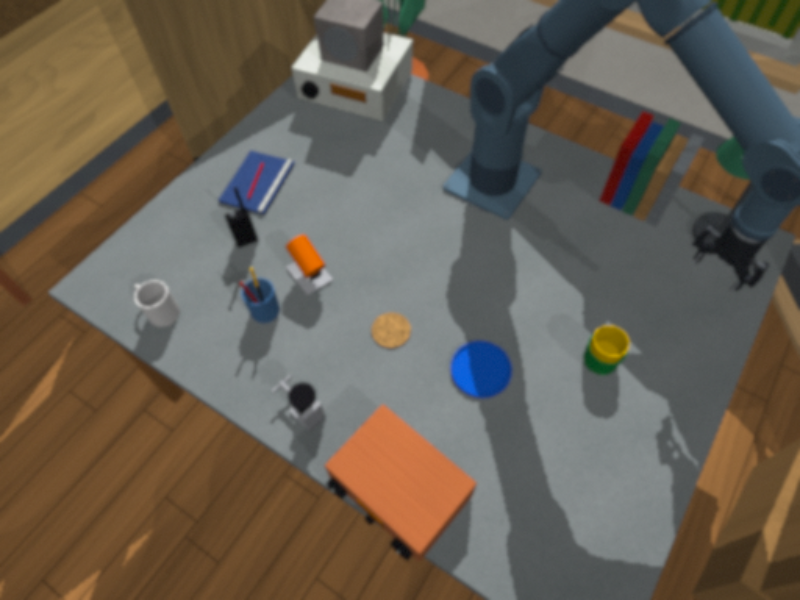

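View pics/top0.png

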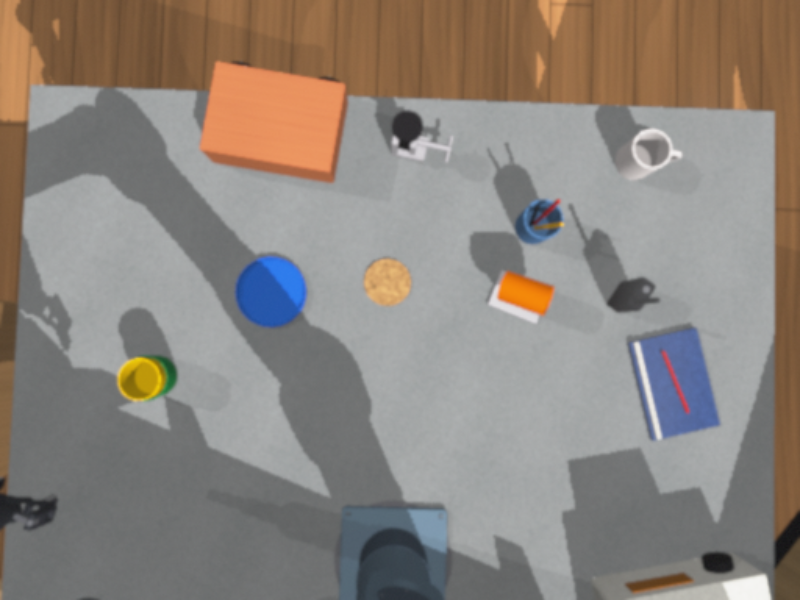

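```bash
cat > h.py <<'E'
import cv2,numpy as np,pickle
from scipy.optimize import minimize
from scipy.spatial.transform import Rotation as R
def proj(f,P):
    T=np.linalg.inv(f["T"]);p=(np.atleast_2d(P)@T[:3,:3].T+T[:3,3])@f["K"].T
    return p[:,:2]/p[:,2:]
def ray(f,uv,z):
    d=f["T"][:3,:3]@np.linalg.inv(f["K"])@[*uv,1];o=f["T"][:3,3]
    return o+d*(z-o[2])/d[2]
def mask(f,lo,hi,roi):
    m=cv2.inRange(cv2.cvtColor(f["image"],cv2.COLOR_RGB2HSV),lo,hi);r=np.zeros_like(m);x0,y0,x1,y1=roi
    r[y0:y1,x0:x1]=m[y0:y1,x0:x1];return r>0
a=np.linspace(0,2*np.pi,48,endpoint=False);C=np.c_[np.cos(a),np.sin(a),0*a]
def cyl(o,ax,r=.031,L=.095):
    q=R.align_vectors([ax],[[0,0,1]])[0]
    return np.vstack([q.apply(C*r+[0,0,h])+o for h in(0,L)])
def hull(f,P):
    S=8;m=np.zeros((384*2,512*2),np.uint8)
    h=cv2.convexHull(proj(f,P).astype(np.float32))[:,0]*2+.5
    cv2.fillConvexPoly(m,np.round(h*16).astype(np.int32),1,shift=4);return m
E
cat > m.py <<'E'
from h import *
F={n:pickle.load(open(f"pics/{n}0.pkl","rb")) for n in("scene","top")}
k=512/800
roi=lambda *a:[int(v*k) for v in a]
R0={"scene":{"bin":roi(270,220,345,300),"dish":roi(430,320,530,410),"coa":roi(360,300,420,360)},
    "top":{"bin":roi(480,255,570,330),"dish":roi(220,240,320,340),"coa":roi(350,245,425,320)}}
H={"bin":((3,150,100),(18,255,255)),"dish":((100,150,60),(125,255,255)),"coa":((8,60,80),(28,255,255))}
for n,f in F.items():
    for o,z in(("dish",.011),("coa",.005)):
        m=mask(f,*H[o],R0[n][o]);u=np.argwhere(m)[:,::-1].mean(0);print(n,o,m.sum(),ray(f,u,z).round(4))
M={n:cv2.resize(mask(f,*H["bin"],R0[n]["bin"]).astype(np.uint8),None,fx=2,fy=2,interpolation=0)for n,f in F.items()}
u=np.argwhere(M["top"])[:,::-1].mean(0)/2;c=ray(F["top"],u,.09);print("bin mid",c)
def cost(p):
    x,y,w=p;d=np.array([np.cos(w),np.sin(w),0]);e=np.cos(.349)*d+[0,0,np.sin(.349)]
    o=np.array([x,y,.075])-.045*d # approx mid
    s=0
    for n in F:
        h=hull(F[n],cyl(o,e));s+=1-(h&M[n]).sum()/(h|M[n]).sum()
    return s
for w in np.arange(0,2*np.pi,np.pi/6):
    r=minimize(cost,[c[0],c[1],w],method="Nelder-Mead",options=dict(initial_simplex=np.array([c[0],c[1],w])+np.array([[0,0,0],[.015,0,0],[0,.015,0],[0,0,.3]])))
    print(round(w,2),r.x.round(4),round(r.fun,3), "origin",(r.x[:2]-.045*np.array([np.cos(r.x[2]),np.sin(r.x[2])])).round(4))
im=[]
for n in F:
    x0,y0,x1,y1=R0[n]["bin"];im.append(cv2.resize(F[n]["image"][y0-10:y1+10,x0-10:x1+10,::-1],(400,400),interpolation=cv2.INTER_CUBIC))
cv2.imwrite("pics/crop0.png",np.hstack(im))
E
python3 m.py
```

```text
scene dish 1093 [0.5518 0.2718 0.011 ]
scene coa 468 [0.5782 0.0283 0.005 ]
top dish 1551 [0.5495 0.2708 0.011 ]
top coa 738 [0.5775 0.0289 0.005 ]
bin mid [ 0.55670661 -0.24467469  0.09      ]
0.0 [ 0.5544 -0.2463  1.1211] 0.356 origin [ 0.5348 -0.2868]
0.52 [ 0.5546 -0.2464  1.1414] 0.358 origin [ 0.5358 -0.2873]
1.05 [ 0.5557 -0.2469  1.1626] 0.352 origin [ 0.5378 -0.2882]
1.57 [ 0.5557 -0.2465  1.1404] 0.348 origin [ 0.5369 -0.2874]
2.09 [ 0.5552 -0.2474  1.1434] 0.354 origin [ 0.5365 -0.2883]
2.62 [ 0.5576 -0.2447  4.366 ] 0.325 origin [ 0.5729 -0.2024]
3.14 [ 0.5559 -0.2439  4.3826] 0.325 origin [ 0.5705 -0.2013]
3.67 [ 0.5553 -0.2446  4.4259] 0.333 origin [ 0.568  -0.2015]
4.19 [ 0.5554 -0.2451  4.3995] 0.325 origin [ 0.5693 -0.2023]
4.71 [ 0.5574 -0.2441  4.3502] 0.323 origin [ 0.5733 -0.202 ]
5.24 [ 0.5569 -0.2437  4.367 ] 0.325 origin [ 0.5722 -0.2014]
5.76 [ 0.5567 -0.2447  4.4132] 0.326 origin [ 0.57   -0.2017]
```

View pics/crop0.png

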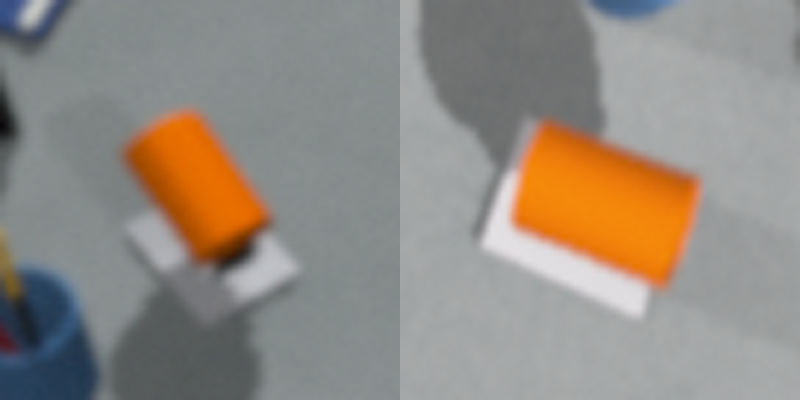

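The bin's mouth points to about −y (yaw ≈ 4.38 rad, dish ≈ (0.551, 0.271), coaster ≈ (0.578, 0.029)). In the crop the plate and black heel show at the lower +y end: left panel (235,255), right panel (500,200). Next I'll write a helper that turns target poses into tool-axis moves.

```bash
cat > mv.py <<'E'
from workcell import status
import numpy as np
from scipy.spatial.transform import Rotation as R
G=.019
def rot(head,pitch,s=1):
    "tool x along heading (deg), pitched down by pitch (deg); y horizontal"
    h,p=np.radians([head,pitch]);x=np.array([np.cos(h)*np.cos(p),np.sin(h)*np.cos(p),-np.sin(p)])
    y=s*np.array([-np.sin(h),np.cos(h),0]);return R.from_matrix(np.c_[x,y,np.cross(x,y)])
def cur():
    s=status.read_state();return s,np.array(s["ee_pos"]),R.from_quat(s["ee_rot"])
def rel(p0,R0,p,Rt):
    d=R0.inv().apply(p-p0)*1000;w=(R0.inv()*Rt).as_rotvec();return d.round(1),w.round(3),"rows",round(max(np.linalg.norm(d)/62.5,np.degrees(np.linalg.norm(w))/10.7),1)
def log():
    s,p,r=cur()
    open("log.txt","a").write(repr([list(map(float,s["joint_positions"])),list(map(float,p)),list(map(float,s["ee_rot"]))])+"\n")
    print("t",round(s["t"],2),"q",np.round(s["joint_positions"],3),"p",p.round(4),"x",r.as_matrix()[:,0].round(3),"y",r.as_matrix()[:,1].round(3),"F",np.round(s["force"],1),"w",round(s["width"],4));return s,p,r
E
python3 - <<'E'
from mv import *
s,p,r=log()
t=np.array([.45,.1,.40])
for sg in(1,-1):print(sg,rel(p,r,t,rot(300,70,sg)))
q=s["joint_positions"]
for sg in np.ndindex(2,2,2,2):
    s1,s3,s5,s7=[1-2*v for v in sg]
    M=(R.from_euler('z',s1*q[0])*R.from_euler('y',q[1])*R.from_euler('z',s3*q[2])*R.from_euler('y',q[3])*R.from_euler('z',s5*q[4])*R.from_euler('y',q[5])*R.from_euler('z',s7*q[6])).as_matrix()
    if s3==1 and s5==1: print(s1,s7,M.round(3).tolist())
print(r.as_matrix().round(3))
from h import *
F={n:pickle.load(open(f"pics/{n}0.pkl","rb")) for n in("scene","top")}
d=np.array([np.cos(4.38),np.sin(4.38),0]);o=np.array([.572,-.2019,.075])
for n,f in F.items():
    im=cv2.resize(f["image"],(1024,768),interpolation=cv2.INTER_CUBIC)[:,:,::-1].copy()
    P=cyl(o,np.cos(.349)*d+[0,0,np.sin(.349)]);c=o+.05*d;c[2]=.008;e=np.array([-d[1],d[0],0])
    pl=np.array([c+i*.055*d+j*.04*e for i,j in((1,1),(1,-1),(-1,-1),(-1,1))])
    for q in(P[:48],P[48:],pl):cv2.polylines(im,[np.round(proj(f,q)*2+.5).astype(np.int32)],True,(0,255,0),1)
    u=(proj(f,o)[0]*2).astype(int);cv2.imwrite(f"pics/ov_{n}.png",cv2.resize(im[u[1]-75:u[1]+75,u[0]-70:u[0]+70],(400,430)))
cv2.imwrite("pics/ov.png",np.hstack([cv2.imread(f"pics/ov_{n}.png")for n in F]))
E
```

```text
t 0.1 q [-1.345  0.537 -0.004  1.539  0.003  1.067 -0.071] p [0.1868 0.622  0.2305] x [-0.    -0.002 -1.   ] y [ 0.288  0.958 -0.002] F [0.1 0.1 0.3] w 0.0854
1 (array([-168.8, -424.5,  402.2]), array([ 0.748, -0.332, -0.13 ]), 'rows', np.float64(9.7))
-1 (array([-168.8, -424.5,  402.2]), array([-2.356,  0.163, -0.415]), 'rows', np.float64(12.8))
1 1 [[-0.288, 0.958, -0.0], [0.958, 0.288, 0.002], [0.002, 0.0, -1.0]]
1 -1 [[-0.149, 0.989, -0.0], [0.989, 0.149, 0.002], [0.002, -0.0, -1.0]]
-1 1 [[-0.159, -0.987, -0.0], [-0.987, 0.159, -0.002], [0.002, 0.0, -1.0]]
-1 -1 [[-0.297, -0.955, -0.0], [-0.955, 0.297, -0.002], [0.002, -0.0, -1.0]]
[[-0.     0.288  0.958]
 [-0.002  0.958 -0.288]
 [-1.    -0.002  0.   ]]
```

View pics/ov.png

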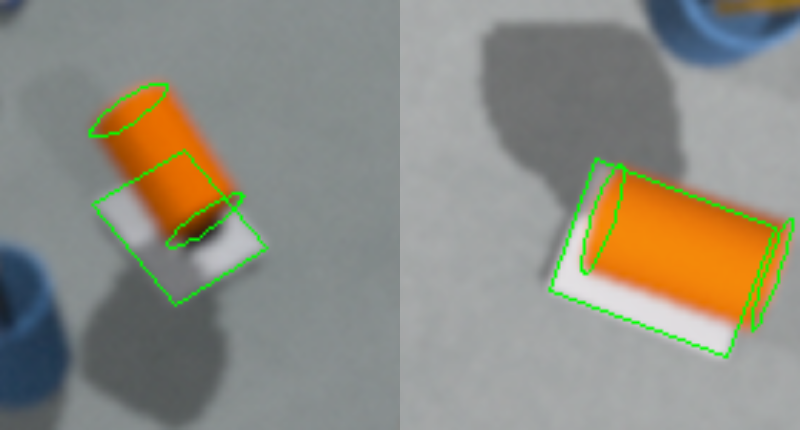

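Emit:
drive_tool(
  motion=[
    {"dx":-170,"dy":-200,"dz":200,"wx":0.4,"wy":-0.3,"wz":-0.1},
    {"dx":-170,"dy":-200,"dz":200,"wx":0.4,"wy":-0.3,"wz":-0.1},
    {"dx":-170,"dy":-200,"dz":200,"wx":0.4,"wy":-0.3,"wz":-0.1},
    {"dx":-170,"dy":-200,"dz":200,"wx":0.4,"wy":-0.3,"wz":-0.1},
    {"dx":-170,"dy":-200,"dz":200,"wx":0.4,"wy":-0.3,"wz":-0.1},
    {"dx":-170,"dy":-200,"dz":200,"wx":0.4,"wy":-0.3,"wz":-0.1},
  ],
)

```text
$.motion[0]: bad value
```

```bash
python3 -c "
from mv import *
s,p,r=log()
print(rel(p,r,np.array([.48,.05,.38]),rot(300,70,1)));print(rel(p,r,np.array([.48,.05,.38]),rot(260,60,1)))"
```

```text
t 0.1 q [-1.345  0.537 -0.004  1.539  0.003  1.067 -0.071] p [0.1868 0.622  0.2305] x [-0.    -0.002 -1.   ] y [ 0.288  0.958 -0.002] F [0.1 0.1 0.3] w 0.0854
(array([-148.7, -463.7,  445.3]), array([ 0.748, -0.332, -0.13 ]), 'rows', np.float64(10.6))
(array([-148.7, -463.7,  445.3]), array([ 1.418, -0.426, -0.379]), 'rows', np.float64(10.6))
```

Emit:
drive_tool(
  motion=[
    {"dx":-170,"dy":-200,"dz":200,"wx":0.4,"wy":-0.3,"wz":-0.1,"grip":85},
    {"dx":-170,"dy":-200,"dz":200,"wx":0.4,"wy":-0.3,"wz":-0.1,"grip":85},
    {"dx":-170,"dy":-200,"dz":200,"wx":0.4,"wy":-0.3,"wz":-0.1,"grip":85},
    {"dx":-170,"dy":-200,"dz":200,"wx":0.4,"wy":-0.3,"wz":-0.1,"grip":85},
    {"dx":-170,"dy":-200,"dz":200,"wx":0.4,"wy":-0.3,"wz":-0.1,"grip":85},
    {"dx":-170,"dy":-200,"dz":200,"wx":0.4,"wy":-0.3,"wz":-0.1,"grip":85},
  ],
)

```text
t: 0.85
ee_pos: [0.3233, 0.3707, 0.4034]
ee_rot: [0.191, 0.557, -0.289, 0.755]
force: [0.2, 0.5, 0.1]
width: 0.0854
```

```bash
python3 -c "
from mv import *
s,p,r=log()
print(rel(p,r,np.array([.48,.05,.38]),rot(300,70,1)));print(rel(p,r,np.array([.48,.05,.38]),rot(260,60,1)))"
```

```text
t 0.85 q [-1.361  0.158  0.25   1.702  0.258  1.403 -0.3  ] p [0.3233 0.3707 0.4034] x [ 0.212 -0.224 -0.951] y [ 0.648  0.761 -0.034] F [0.2 0.5 0.1] w 0.0854
(array([ 127.2, -141.5,  302.9]), array([ 0.334, -0.031, -0.079]), 'rows', np.float64(5.7))
(array([ 127.2, -141.5,  302.9]), array([ 0.964, -0.175, -0.394]), 'rows', np.float64(5.7))
```

Emit:
drive_tool(
  motion=[
    {"dx":127,"dy":-140,"dz":303,"wx":0.33,"wy":-0.03,"wz":-0.08,"grip":85},
    {"dx":127,"dy":-140,"dz":303,"wx":0.33,"wy":-0.03,"wz":-0.08,"grip":85},
    {"dx":127,"dy":-140,"dz":303,"wx":0.33,"wy":-0.03,"wz":-0.08,"grip":85},
    {"dx":127,"dy":-140,"dz":303,"wx":0.33,"wy":-0.03,"wz":-0.08,"grip":85},
    {"dx":127,"dy":-140,"dz":303,"wx":0.33,"wy":-0.03,"wz":-0.08,"grip":85},
    {"dx":127,"dy":-140,"dz":303,"wx":0.33,"wy":-0.03,"wz":-0.08,"grip":85},
  ],
)

```text
t: 1.6
ee_pos: [0.4806, 0.0525, 0.3781]
ee_rot: [0.283, 0.499, -0.409, 0.71]
force: [0.7, 1.2, 0.2]
width: 0.085
```

```bash
cat > fk.py <<'E'
import numpy as np
from scipy.spatial.transform import Rotation as R
from scipy.optimize import least_squares
AX='zyzyzyz';SG=np.array([-1,1,-1,1,-1,1,-1])
B=R.from_matrix(np.array([[0,-1,0],[0,0,-1],[1,0,0]],float)) # tool y=-Mx,z=-My,x=Mz
LO=np.array([-2.7,-.37,-1.27,.24,-1.31,.19,-2.76]);HI=np.array([2.7,2.16,1.26,2.4,4.45,1.91,2.76])
def fk(q,P):
    "P: [ang offsets 7][link offsets 8x3: before each joint, then tool]"
    r=R.identity();p=np.zeros(3)
    for i in range(7):
        p=p+r.apply(P[i]);r=r*R.from_euler(AX[i],SG[i]*q[i])
    return p+r.apply(P[7]),r*B
E
python3 - <<'E'
from mv import *
from fk import *
s,p,r=log()
D=[eval(l) for l in open("log.txt")][2:]
for q,p_,rr in D:
    print("rot err deg",np.degrees((R.from_quat(rr).inv()*fk(q,np.zeros((8,3)))[1]).as_rotvec()).round(2))
print(rel(p,r,np.array([.54,-.1,.30]),rot(251,50,1)))
E
```

```text
t 1.6 q [-0.991  0.047  0.575  1.898  0.348  1.191 -0.014] p [0.4806 0.0525 0.3781] x [ 0.169 -0.298 -0.94 ] y [ 0.862  0.506 -0.006] F [0.7 1.2 0.2] w 0.085
rot err deg [0. 0. 0.]
rot err deg [0. 0. 0.]
(array([128.8, -25.5, 125. ]), array([ 0.753, -0.324, -0.429]), 'rows', np.float64(5.0))
```

Emit:
drive_tool(
  motion=[
    {"dx":129,"dy":-25,"dz":125,"wx":0.753,"wy":-0.324,"wz":-0.429,"grip":85},
    {"dx":129,"dy":-25,"dz":125,"wx":0.753,"wy":-0.324,"wz":-0.429,"grip":85},
    {"dx":129,"dy":-25,"dz":125,"wx":0.753,"wy":-0.324,"wz":-0.429,"grip":85},
    {"dx":129,"dy":-25,"dz":125,"wx":0.753,"wy":-0.324,"wz":-0.429,"grip":85},
    {"dx":129,"dy":-25,"dz":125,"wx":0.753,"wy":-0.324,"wz":-0.429,"grip":85},
    {"dx":129,"dy":-25,"dz":125,"wx":0.753,"wy":-0.324,"wz":-0.429,"grip":85},
  ],
)

```text
t: 2.35
ee_pos: [0.5411, -0.0961, 0.2983]
ee_rot: [-0.342, -0.246, 0.737, -0.528]
force: [0.2, -0.1, 0.2]
width: 0.0847
```

```bash
cat > fit.py <<'E'
from mv import *
from fk import *
def fit(verbose=1):
    D=[eval(l) for l in open("log.txt")]
    A=[];b=[]
    for q,p,_ in D:
        r=R.identity();row=[]
        for i in range(7):
            row.append(r.as_matrix());r=r*R.from_euler(AX[i],SG[i]*q[i])
        row.append(r.as_matrix());A.append(np.hstack(row));b.append(p)
    A=np.vstack(A);b=np.hstack(b)
    # prior: only z lengths at 0,2,4,6(->7) free, other offsets penalised; redundant ones fixed to 0
    prior=np.zeros(24);prior[[2,8,14,23]]=[.36,.4,.4,.3]
    W=np.full(24,.3);W[[2,8,14,23]]=.02
    W[[5,11,17,20]]=50   # z offsets at alternate joints are redundant/absent
    lam=1e-3
    x=np.linalg.lstsq(np.vstack([A,lam*np.diag(W)]),np.hstack([b,lam*W*prior]),rcond=None)[0]
    if verbose:print("resid mm",(1000*(A@x-b)).round(1).reshape(-1,3).tolist());print(x.reshape(8,3).round(3))
    return x.reshape(8,3)
if __name__=="__main__":
    log();fit()
E
python3 fit.py
```

```text
t 2.35 q [-0.784  0.614  0.792  1.666  0.233  1.298 -0.454] p [ 0.5411 -0.0961  0.2983] x [-0.209 -0.61  -0.764] y [ 0.947 -0.322 -0.002] F [ 0.2 -0.1  0.2] w 0.0847
resid mm [[-0.0, -0.0, -0.0], [-0.0, -0.0, -0.0], [-0.0, -0.0, -0.0], [0.0, 0.0, 0.0], [0.0, 0.0, 0.0]]
[[ 0.002  0.001  0.346]
 [-0.005 -0.01  -0.   ]
 [-0.001 -0.01   0.504]
 [-0.004 -0.009  0.   ]
 [ 0.    -0.009  0.45 ]
 [ 0.001 -0.002  0.   ]
 [-0.004 -0.002  0.   ]
 [-0.001 -0.002  0.332]]
```

```bash
cat > plan.py <<'E'
from fit import *
P=fit(0);D=[eval(l) for l in open("log.txt")];Q0=np.array(D[-1][0])
DISH=np.array([.5505,.2713]);COA=np.array([.578,.0286]);O=np.array([.572,-.2019,.075]);YAW=251.;GB=.025
def ik(q,p,Rt):
    f=lambda x:(lambda a:np.r_[(a[0]-p)*1000/5,(a[1].inv()*Rt).as_rotvec()*57/1,.3*(x-q)])(fk(x,P))
    s=least_squares(f,np.clip(q,LO+.02,HI-.02),bounds=(LO+.01,HI-.01));a=fk(s.x,P)
    return s.x,np.linalg.norm(a[0]-p)*1000,np.degrees((a[1].inv()*Rt).magnitude())
def bintool(rim,head,e,al,s=1):
    "TCP pose for rim centre, mouth heading, bin elevation e deg, tool pitched al down at e=20"
    rt=rot(head,al+20-e,s);h=np.radians(head);er=np.radians(e)
    ax=np.array([np.cos(h)*np.cos(er),np.sin(h)*np.cos(er),np.sin(er)])
    return rim-(.095-GB)*ax+G*rt.apply([1,0,0]),rt
def path(m,al,mc):
    ax=lambda h:np.array([np.cos(np.radians(h)),np.sin(np.radians(h)),0])
    r0=O+.095*(np.cos(.349)*ax(YAW)+[0,0,np.sin(.349)])
    W=[bintool(r0+[0,0,.1],YAW,20,al),bintool(r0+[0,0,.0],YAW,20,al),bintool(r0+[0,0,.1],YAW,20,al)]
    up=np.array([*DISH,.17])-.035*ax(m);dm=(m-YAW+180)%360-180
    n=6
    for k in range(1,n+1):W.append(bintool(r0+[0,0,.1]+(up-r0-[0,0,.1])*k/n,YAW+dm*k/n,20,al))
    for e in np.arange(20,-91,-10):
        t=(20-e)/110;W.append(bintool(np.array([*DISH,.06*(1-t)+.027*t])-.03*(1-t)*ax(m),m,e,al))
    W.append(bintool(np.array([*DISH,.15]),m,-90,al))
    dm=(mc-m+180)%360-180
    for k in range(1,4):W.append(bintool(np.array([*(DISH+(COA-DISH)*k/3),.15]),m+dm*k/3,-90,al))
    W.append(bintool(np.array([*COA,.006]),mc,-90,al))
    return W
if __name__=="__main__":
    out=[]
    for al in(40,55,70):
        for m in range(0,360,30):
            q=Q0.copy();e=[];st=[]
            for w in path(m,al,m):
                q2,ep,er=ik(q,*w);e.append(ep+er*2);st.append(abs(q2-q).max());q=q2
            out.append((max(e),al,m,np.round([max(e[:3]),max(e[3:9]),max(e[9:21]),max(e[21:])],1).tolist(),round(max(st),2),q.round(2).tolist()))
    for o in sorted(out,key=lambda o:o[0])[:12]:print(o)
E
python3 plan.py
```

```text
(np.float64(0.0036289218925926953), 40, 300, [0.0, 0.0, 0.0, 0.0], np.float64(0.29), [0.44, 1.13, -0.36, 1.31, -0.42, 1.48, 0.88])
(np.float64(0.004407128498809155), 55, 300, [0.0, 0.0, 0.0, 0.0], np.float64(0.36), [0.5, 1.3, -0.44, 1.18, -0.47, 1.68, 0.86])
(np.float64(0.0069908853651327735), 40, 270, [0.0, 0.0, 0.0, 0.0], np.float64(0.29), [0.66, 1.03, -0.46, 1.66, -0.68, 1.04, 0.84])
(np.float64(0.006991318867078757), 55, 270, [0.0, 0.0, 0.0, 0.0], np.float64(0.36), [0.8, 1.23, -0.62, 1.57, -0.63, 1.17, 0.85])
(np.float64(0.007748011139128406), 70, 270, [0.0, 0.0, 0.0, 0.0], np.float64(0.48), [0.88, 1.43, -0.73, 1.47, -0.6, 1.3, 0.84])
(np.float64(0.007748011139128406), 70, 300, [0.0, 0.0, 0.0, 0.0], np.float64(0.48), [0.52, 1.46, -0.5, 1.05, -0.54, 1.86, 0.82])
(np.float64(11.831262393119923), 40, 330, [0.0, 0.0, 0.0, 11.8], np.float64(0.29), [0.35, 1.29, -0.59, 1.02, 0.01, 1.83, 0.92])
(np.float64(39.12748075065226), 40, 240, [0.0, 21.7, 39.1, 23.4], np.float64(0.59), [1.01, 1.09, -0.83, 2.0, -0.96, 0.42, 0.94])
(np.float64(41.05315060792981), 55, 240, [0.0, 0.0, 41.1, 34.4], np.float64(0.72), [1.13, 1.31, -0.88, 1.95, -0.94, 0.55, 1.09])
(np.float64(41.681255620453), 70, 240, [0.0, 0.0, 41.7, 32.4], np.float64(0.54), [1.18, 1.51, -0.88, 1.86, -0.91, 0.74, 1.19])
(np.float64(45.92334686368949), 40, 150, [0.0, 21.5, 0.0, 45.9], np.float64(1.29), [-1.53, 1.53, 1.19, 2.15, -1.3, 0.2, -1.95])
(np.float64(50.00695658265377), 40, 0, [0.0, 0.5, 14.9, 50.0], np.float64(0.87), [-0.09, 1.21, 0.01, 1.01, -0.08, 1.9, 1.51])
```

```bash
cat > gp.py <<'E'
from plan import *
ax=lambda h:np.array([np.cos(np.radians(h)),np.sin(np.radians(h)),0])
r0=O+.095*(np.cos(.349)*ax(YAW)+[0,0,np.sin(.349)])
AL=50
E
python3 - <<'E'
from gp import *
s,p,r=cur();p1,rt=bintool(r0,YAW,20,AL)
pre=p1-.12*rt.apply([1,0,0])
print(p1,pre);print(rel(p,r,pre,rt));print(rel(p,r,p1,rt))
E
```

```text
[ 0.5603748  -0.23566203  0.06898978] [ 0.58548734 -0.16272991  0.16091511]
(array([136.4,  63.7, -51.2]), array([ 0.005,  0.002, -0.001]), 'rows', np.float64(2.5))
(array([256.4,  63.6, -51.4]), array([ 0.005,  0.002, -0.001]), 'rows', np.float64(4.3))
```

Emit:
drive_tool(
  motion=[
    {"dx":136,"dy":64,"dz":-51,"wx":0.005,"wy":0.002,"wz":0,"grip":85},
    {"dx":136,"dy":64,"dz":-51,"wx":0.005,"wy":0.002,"wz":0,"grip":85},
    {"dx":136,"dy":64,"dz":-51,"wx":0.005,"wy":0.002,"wz":0,"grip":85},
    {"dx":136,"dy":64,"dz":-51,"wx":0.005,"wy":0.002,"wz":0,"grip":85},
  ],
)

```text
t: 2.85
ee_pos: [0.5835, -0.1649, 0.1621]
ee_rot: [-0.345, -0.246, 0.738, -0.525]
force: [-0.2, -0.3, 1.2]
width: 0.0851
```

```bash
python3 - <<'E'
from gp import *
from h import cv2,proj
from workcell import viewer
s,p,r=log();p1,rt=bintool(r0,YAW,20,AL);print(rel(p,r,p1,rt))
im=[]
for n in("scene","top"):
    f=viewer.grab_frame(n);g=f["image"][:,:,::-1].copy();u=proj(f,O)[0].astype(int)
    im.append(cv2.resize(g[u[1]-45:u[1]+45,u[0]-45:u[0]+45],(400,400),interpolation=cv2.INTER_CUBIC))
cv2.imwrite("pics/pre.png",np.hstack(im))
E
```

```text
t 2.85 q [-0.589  0.845  0.715  1.648  0.161  1.05  -0.431] p [ 0.5835 -0.1649  0.1621] x [-0.211 -0.606 -0.767] y [ 0.945 -0.328 -0.   ] F [-0.2 -0.3  1.2] w 0.0851
(array([119.1,   1.4,  -2.7]), array([-0.002, -0.002,  0.002]), 'rows', np.float64(1.9))
```

View pics/pre.png

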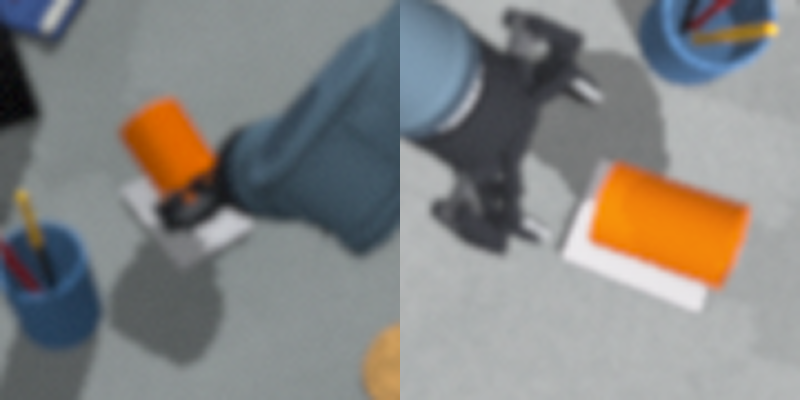

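```bash
python3 - <<'E'
from gp import *
from h import cv2,proj,cyl
from workcell import viewer
s,p,r=cur();im=[]
for n in("scene","top"):
    f=viewer.grab_frame(n);u=proj(f,O)[0].astype(int)
    g=cv2.resize(f["image"][u[1]-45:u[1]+45,u[0]-45:u[0]+45,::-1],(400,400),interpolation=cv2.INTER_CUBIC)
    t=lambda X:np.round((proj(f,X)-u+45+.5)*400/90).astype(int)
    for y,c in((-.0425,(0,255,0)),(0,(255,0,255)),(.0425,(0,255,0))):
        cv2.circle(g,tuple(map(int,t(p+r.apply([-.013 if y else 0,y,0]))[0])),4,c,-1)
    for d in (0,.12):cv2.circle(g,tuple(map(int,t(p+r.apply([d,0,0]))[0])),4,(255,255,0),-1)
    e=np.cos(.349)*ax(YAW)+[0,0,np.sin(.349)];C=cyl(O,e)
    cv2.polylines(g,[t(C[:48])],True,(0,255,0));cv2.polylines(g,[t(C[48:])],True,(255,255,255));im.append(g)
cv2.imwrite("pics/pre2.png",np.hstack(im))
E
```

```text
(no output)
```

View pics/pre2.png

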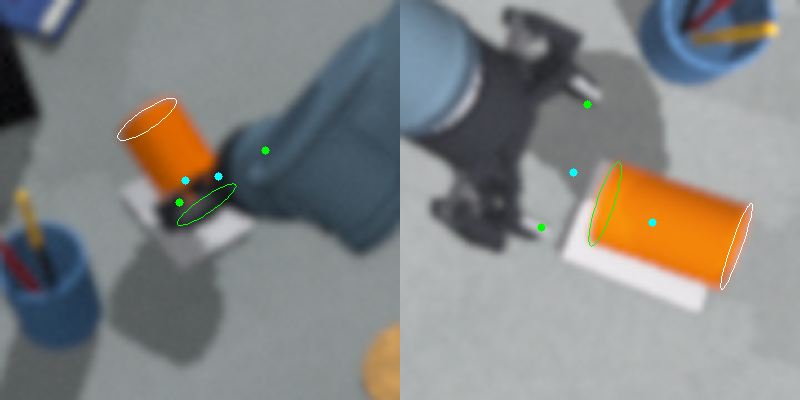

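The projected fingertips land on the real ones, and the 120 mm advance point (652,222) lies on the bin's centre line. I'll advance and grip.

Emit:
drive_tool(
  motion=[
    {"dx":50,"dy":1.4,"dz":-2.7,"wx":0,"wy":0,"wz":0,"grip":85},
    {"dx":90,"dy":1.4,"dz":-2.7,"wx":0,"wy":0,"wz":0,"grip":85},
    {"dx":119,"dy":1.4,"dz":-2.7,"wx":0,"wy":0,"wz":0,"grip":85},
    {"dx":119,"dy":1.4,"dz":-2.7,"wx":0,"wy":0,"wz":0,"grip":85},
    {"dx":119,"dy":1.4,"dz":-2.7,"wx":0,"wy":0,"wz":0,"grip":85},
  ],
)

```text
t: 3.68
ee_pos: [0.5642, -0.2334, 0.0717]
ee_rot: [-0.347, -0.244, 0.737, -0.526]
force: [1.1, 0.3, -0.7]
width: 0.085
```

Emit:
drive_tool(
  motion=[
    {"dx":0,"dy":0,"dz":0,"wx":0,"wy":0,"wz":0,"grip":66},
    {"dx":0,"dy":0,"dz":0,"wx":0,"wy":0,"wz":0,"grip":55},
    {"dx":0,"dy":0,"dz":0,"wx":0,"wy":0,"wz":0,"grip":50},
    {"dx":0,"dy":0,"dz":0,"wx":0,"wy":0,"wz":0,"grip":50},
    {"dx":0,"dy":0,"dz":0,"wx":0,"wy":0,"wz":0,"grip":50},
  ],
  grip_force=50,
)

```text
t: 4.3
ee_pos: [0.5608, -0.2323, 0.0712]
ee_rot: [-0.346, -0.245, 0.739, -0.524]
force: [-7.5, 11.3, 12.4]
width: 0.0615
```

```bash
python3 - <<'E'
from gp import *
s,p,r=log();p1,rt=bintool(r0,YAW,20,AL);print("err",p-p1,rel(p,r,p1,rt));print("lift",rel(p,r,p+[0,0,.11],r))
E
```

```text
t 4.3 q [-0.481  0.961  0.683  1.723  0.152  0.83  -0.43 ] p [ 0.5608 -0.2323  0.0712] x [-0.212 -0.604 -0.768] y [ 0.944 -0.331 -0.   ] F [-7.5 11.3 12.4] w 0.0615
err [0.00044948 0.00340664 0.00224016] (array([3.9, 0.7, 1.1]), array([-0.004, -0.003,  0.004]), 'rows', np.float64(0.1))
lift (array([-84.5,  -0. ,  70.5]), array([0., 0., 0.]), 'rows', np.float64(1.8))
```

Emit:
drive_tool(
  motion=[
    {"dx":-10,"dy":0,"dz":8,"wx":0,"wy":0,"wz":0,"grip":50},
    {"dx":-25,"dy":0,"dz":21,"wx":0,"wy":0,"wz":0,"grip":50},
    {"dx":-45,"dy":0,"dz":37,"wx":0,"wy":0,"wz":0,"grip":50},
    {"dx":-65,"dy":0,"dz":54,"wx":0,"wy":0,"wz":0,"grip":50},
    {"dx":-84,"dy":0,"dz":70,"wx":0,"wy":0,"wz":0,"grip":50},
    {"dx":-84,"dy":0,"dz":70,"wx":0,"wy":0,"wz":0,"grip":50},
  ],
)

```text
t: 5.05
ee_pos: [0.5634, -0.235, 0.182]
ee_rot: [-0.348, -0.243, 0.737, -0.526]
force: [0.2, 0.0, -1.4]
width: 0.0612
```

```bash
python3 - <<'E'
from gp import *
from h import cv2,proj,cyl
from workcell import viewer
s,p,r=log();im=[]
rt=rot(YAW,AL);b=r*rt.inv()
e=b.apply(np.cos(.349)*ax(YAW)+[0,0,np.sin(.349)]);o=p-G*r.apply([1,0,0])-.025*e
for n in("scene","top"):
    f=viewer.grab_frame(n);u=proj(f,o)[0].astype(int)
    g=cv2.resize(f["image"][u[1]-45:u[1]+45,u[0]-45:u[0]+45,::-1],(400,400),interpolation=cv2.INTER_CUBIC)
    t=lambda X:np.round((proj(f,X)-u+45+.5)*400/90).astype(int)
    C=cyl(o,e)
    cv2.polylines(g,[t(C[:48])],True,(0,255,0));cv2.polylines(g,[t(C[48:])],True,(255,255,255));im.append(g)
cv2.imwrite("pics/lift.png",np.hstack(im))
E
```

```text
t 5.05 q [-0.519  0.793  0.751  1.707  0.202  0.977 -0.36 ] p [ 0.5634 -0.235   0.182 ] x [-0.205 -0.606 -0.769] y [ 0.944 -0.329  0.007] F [ 0.2  0.  -1.4] w 0.0612
```

View pics/lift.png

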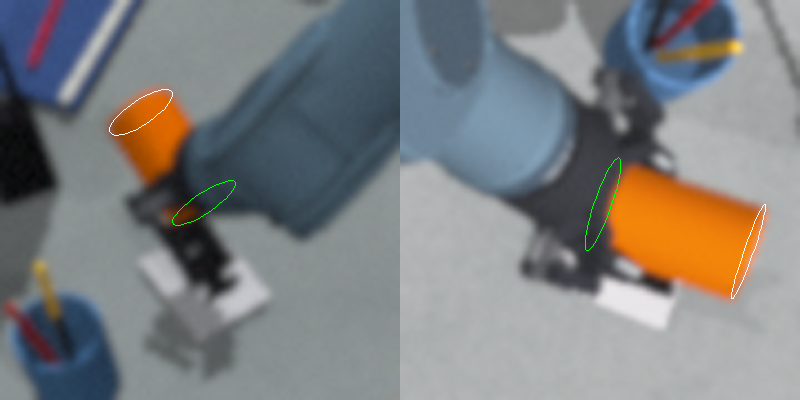

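```bash
python3 - <<'E'
from gp import *
import pickle,plan
from h import ray
f=pickle.load(open("pics/top0.pkl","rb"));k=.64
S=ray(f,(141*k,379*k),.1);PC=ray(f,(541*k,222*k),.09);SC=ray(f,(628*k,298*k),.08);print(S,PC,SC)
P=fit(0);q0=np.array(eval(open("log.txt").readlines()[-1])[0]);plan.P=P
def pts(q):
    r=R.identity();p=np.zeros(3);L=[]
    for i in range(7):
        p=p+r.apply(P[i]);r=r*R.from_euler(AX[i],SG[i]*q[i])
        if i in(3,5):L.append(p)
    L.append(p+r.apply(P[7]));t=np.linspace(0,1,30)[:,None]
    return L,L[0]+t*(L[1]-L[0]),L[1]+t*(L[2]-L[1])
def clear(X,c,rad,h):
    d=np.maximum(np.hypot(*(X[:,:2]-c[:2]).T)-rad,0);z=np.maximum(X[:,2]-h,0);return np.hypot(d,z).min()*1000
for m,mc in((270,270),(275,260),(275,250),(285,270),(285,255),(300,285)):
    q=q0;E=0;mar=9;cl=np.full(4,1e3);lo=1
    for w in path(m,AL,mc)[3:]:
        q,ep,er=ik(q,*w);E=max(E,ep+2*er);mar=min(mar,(q-LO).min(),(HI-q).min());_,fa,ha=pts(q)
        lo=min(lo,fa[:,2].min())
        for i,(c,rd,h) in enumerate(((S,.045,.1),(PC,.04,.155),(SC,.035,.2),(np.array([.56,-.22]),.05,.075))):
            cl[i]=min(cl[i],clear(fa,c,rd,h),clear(ha[:-7],c,rd,h))
    print(m,mc,"err",round(E,1),"jmargin",round(mar,2),"clear mm stack,cup,scanner,rest",cl.round(),"forearm low",round(lo,3),q.round(2))
E
```

```text
[0.36794932 0.49648726 0.1       ] [ 0.69808166 -0.27317498  0.09      ] [ 0.55277924 -0.45248398  0.08      ]
270 270 err 0.0 jmargin 0.3 clear mm stack,cup,scanner,rest [148.  85. 142.  70.] forearm low 0.184 [ 0.76  1.18 -0.59  1.59 -0.63  1.11  0.84]
275 260 err 0.0 jmargin 0.37 clear mm stack,cup,scanner,rest [133. 132. 152.  70.] forearm low 0.184 [ 0.8   1.14 -0.57  1.73 -0.82  0.97  0.95]
275 250 err 0.0 jmargin 0.3 clear mm stack,cup,scanner,rest [133. 176. 179.  78.] forearm low 0.184 [ 0.88  1.13 -0.62  1.85 -0.99  0.8   1.06]
285 270 err 0.0 jmargin 0.46 clear mm stack,cup,scanner,rest [106.  85. 145.  70.] forearm low 0.184 [ 0.69  1.14 -0.47  1.6  -0.74  1.16  0.92]
285 255 err 0.0 jmargin 0.32 clear mm stack,cup,scanner,rest [106. 155. 164.  73.] forearm low 0.184 [ 0.79  1.1  -0.52  1.79 -0.97  0.93  1.05]
300 285 err 0.0 jmargin 0.41 clear mm stack,cup,scanner,rest [ 78.  28. 169.  83.] forearm low 0.184 [ 0.56  1.19 -0.41  1.4  -0.61  1.4   0.89]
```

```bash
cat >> gp.py <<'E'
M=278;MC=252
def rows(W):
    s,p,r=log()
    for w in W:print(rel(p,r,*w))
E
python3 - <<'E'
from gp import *
s,p,r=cur();A=r0+[0,0,.11];B=np.array([*DISH,.15])-.035*ax(M)
W=[]
for k in np.arange(1,6)/10:
    R_=A+(B-A)*k+[0,0,.03*np.sin(np.pi*k)];W.append(bintool(R_,YAW+(M-YAW)*k,20,AL))
rows(W)
E
```

```text
t 5.15 q [-0.519  0.796  0.748  1.709  0.201  0.976 -0.361] p [ 0.5621 -0.2341  0.1794] x [-0.208 -0.606 -0.768] y [ 0.945 -0.328  0.003] F [-0.5 -0.  -2.3] w 0.061
(array([-36.2, -22.8, -40. ]), array([-0.04 , -0.003,  0.03 ]), 'rows', np.float64(0.9))
(array([-73.3, -44.5, -81.8]), array([-0.077, -0.003,  0.06 ]), 'rows', np.float64(1.9))
(array([-108.9,  -66.2, -124.6]), array([-0.113, -0.003,  0.09 ]), 'rows', np.float64(2.9))
(array([-142.7,  -87.9, -168.9]), array([-0.149, -0.003,  0.12 ]), 'rows', np.float64(3.8))
(array([-174.2, -109.5, -214.9]), array([-0.185, -0.003,  0.151]), 'rows', np.float64(4.8))
```

Emit:
drive_tool(
  motion=[
    {"dx":-18,"dy":-11,"dz":-20,"wx":-0.02,"wy":-0.002,"wz":0.015,"grip":50},
    {"dx":-45,"dy":-28,"dz":-50,"wx":-0.05,"wy":-0.003,"wz":0.037,"grip":50},
    {"dx":-73,"dy":-44,"dz":-82,"wx":-0.077,"wy":-0.003,"wz":0.06,"grip":50},
    {"dx":-100,"dy":-61,"dz":-114,"wx":-0.104,"wy":-0.003,"wz":0.083,"grip":50},
    {"dx":-126,"dy":-77,"dz":-147,"wx":-0.131,"wy":-0.003,"wz":0.105,"grip":50},
    {"dx":-151,"dy":-93,"dz":-181,"wx":-0.158,"wy":-0.003,"wz":0.128,"grip":50},
    {"dx":-167,"dy":-104,"dz":-204,"wx":-0.177,"wy":-0.003,"wz":0.144,"grip":50},
    {"dx":-174,"dy":-109,"dz":-215,"wx":-0.185,"wy":-0.003,"wz":0.15,"grip":50},
    {"dx":-174,"dy":-109,"dz":-215,"wx":-0.185,"wy":-0.003,"wz":0.15,"grip":50},
  ],
)

```text
t: 6.28
ee_pos: [0.55, 0.0622, 0.1748]
ee_rot: [-0.312, -0.284, 0.671, -0.609]
force: [-0.0, -0.5, -1.5]
width: 0.0614
```

```bash
python3 - <<'E'
from gp import *
s,p,r=cur();A=r0+[0,0,.11];B=np.array([*DISH,.15])-.035*ax(M)
W=[]
for k in np.arange(6,11)/10:
    R_=A+(B-A)*k+[0,0,.03*np.sin(np.pi*k)];W.append(bintool(R_,YAW+(M-YAW)*k,20,AL))
W.append(bintool(np.array([*DISH,.085])-.035*ax(M),M,20,AL))
rows(W)
E
```

```text
t 6.28 q [-0.968  0.777  0.664  1.702  0.18   1.139 -0.578] p [0.55   0.0622 0.1748] x [-0.063 -0.641 -0.765] y [ 0.995 -0.096 -0.001] F [-0.  -0.5 -1.5] w 0.0614
(array([-32.5,  -8.6, -50.8]), array([-0.036,  0.002,  0.031]), 'rows', np.float64(1.0))
(array([ -62. ,  -16.6, -102.8]), array([-0.072,  0.002,  0.062]), 'rows', np.float64(1.9))
(array([ -89.5,  -24.5, -156.3]), array([-0.108,  0.002,  0.092]), 'rows', np.float64(2.9))
(array([-115.7,  -32.4, -210.9]), array([-0.144,  0.002,  0.122]), 'rows', np.float64(3.9))
(array([-141.1,  -40.3, -265.9]), array([-0.18 ,  0.002,  0.153]), 'rows', np.float64(4.9))
(array([ -91.3,  -40.2, -307.8]), array([-0.18 ,  0.002,  0.153]), 'rows', np.float64(5.2))
```

Emit:
drive_tool(
  motion=[
    {"dx":-16,"dy":-4,"dz":-25,"wx":-0.018,"wy":0.001,"wz":0.015,"grip":50},
    {"dx":-39,"dy":-11,"dz":-63,"wx":-0.045,"wy":0.002,"wz":0.038,"grip":50},
    {"dx":-62,"dy":-17,"dz":-103,"wx":-0.072,"wy":0.002,"wz":0.062,"grip":50},
    {"dx":-83,"dy":-23,"dz":-143,"wx":-0.099,"wy":0.002,"wz":0.085,"grip":50},
    {"dx":-103,"dy":-28,"dz":-184,"wx":-0.126,"wy":0.002,"wz":0.107,"grip":50},
    {"dx":-122,"dy":-34,"dz":-225,"wx":-0.153,"wy":0.002,"wz":0.13,"grip":50},
    {"dx":-134,"dy":-38,"dz":-252,"wx":-0.171,"wy":0.002,"wz":0.145,"grip":50},
    {"dx":-141,"dy":-40,"dz":-266,"wx":-0.18,"wy":0.002,"wz":0.153,"grip":50},
    {"dx":-124,"dy":-40,"dz":-280,"wx":-0.18,"wy":0.002,"wz":0.153,"grip":50},
    {"dx":-105,"dy":-40,"dz":-296,"wx":-0.18,"wy":0.002,"wz":0.153,"grip":50},
    {"dx":-91,"dy":-40,"dz":-308,"wx":-0.18,"wy":0.002,"wz":0.153,"grip":50},
    {"dx":-91,"dy":-40,"dz":-308,"wx":-0.18,"wy":0.002,"wz":0.153,"grip":50},
  ],
)

```text
t: 7.78
ee_pos: [0.5376, 0.3576, 0.0444]
ee_rot: [0.276, 0.319, -0.596, 0.684]
force: [-0.5, -0.2, -1.9]
width: 0.0614
```

```bash
cat >> gp.py <<'E'
def look(name,al=AL):
    from h import cv2,proj,cyl
    from workcell import viewer
    s,p,r=cur();c=np.radians(AL+20) # bin axis in tool frame: rotate tool x up by AL+20 in x-z plane
    v=rot(0,AL).inv().apply([np.cos(.349),0,np.sin(.349)]);e=r.apply(v);o=p-G*r.apply([1,0,0])-.025*e;rim=o+.095*e
    print("axis",e.round(3),"rim",rim.round(4),"rim-dish mm",((rim[:2]-DISH)*1000).round(1),"rim-coa",((rim[:2]-COA)*1000).round(1));im=[]
    for n in("scene","top"):
        f=viewer.grab_frame(n);u=proj(f,rim)[0].astype(int)
        g=cv2.resize(f["image"][u[1]-45:u[1]+45,u[0]-45:u[0]+45,::-1],(400,400),interpolation=cv2.INTER_CUBIC)
        t=lambda X:np.round((proj(f,X)-u+45+.5)*400/90).astype(int)
        C=cyl(o,e);cv2.polylines(g,[t(C[:48])],True,(0,255,0));cv2.polylines(g,[t(C[48:])],True,(255,255,255));im.append(g)
    cv2.imwrite(name,np.hstack(im))
E
python3 - <<'E'
from gp import *
look("pics/dish1.png")
W=[]
for e in(10,0,-8,-16,-24,-32):
    t=(20-e)/110;W.append(bintool(np.array([*DISH,.06-.01*max(0,-e)/32])-.03*ax(M),M,e,AL))
rows(W)
E
```

```text
axis [ 0.13  -0.93   0.344] rim [0.5451 0.3046 0.083 ] rim-dish mm [-5.4 33.3] rim-coa [-32.9 276. ]
t 7.88 q [-1.175  1.103  0.502  1.294  0.082  1.277 -0.726] p [0.5389 0.3589 0.0468] x [ 0.09  -0.636 -0.766] y [0.99  0.139 0.001] F [-0.1 -0.2 -0.3] w 0.0614
(array([ 11.1,  -0.7, -10.7]), array([-0.001,  0.174, -0.001]), 'rows', np.float64(0.9))
(array([ 0.3, -0.7, -6.9]), array([-0.001,  0.349, -0.001]), 'rows', np.float64(1.9))
(array([-5.9, -0.7, -4.2]), array([-0.001,  0.488, -0.001]), 'rows', np.float64(2.6))
(array([-11.4,  -0.7,  -0.4]), array([-0.001,  0.628, -0.001]), 'rows', np.float64(3.4))
(array([-16.1,  -0.7,   4.5]), array([-0.001,  0.767, -0.001]), 'rows', np.float64(4.1))
(array([-19.8,  -0.7,  10.1]), array([-0.001,  0.907, -0.001]), 'rows', np.float64(4.9))
```

View pics/dish1.png

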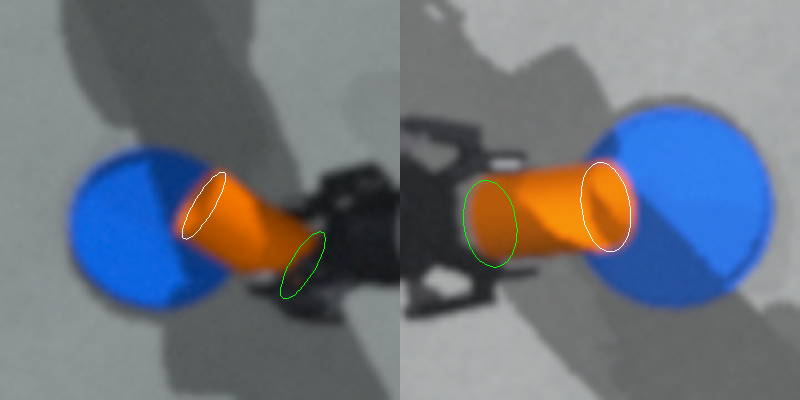

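Emit:
drive_tool(
  motion=[
    {"dx":11,"dy":-0.7,"dz":-10.7,"wx":0,"wy":0.174,"wz":0,"grip":50},
    {"dx":0.3,"dy":-0.7,"dz":-6.9,"wx":0,"wy":0.349,"wz":0,"grip":50},
    {"dx":-5.9,"dy":-0.7,"dz":-4.2,"wx":0,"wy":0.488,"wz":0,"grip":50},
    {"dx":-8.7,"dy":-0.7,"dz":-2.3,"wx":0,"wy":0.558,"wz":0,"grip":50},
    {"dx":-11.4,"dy":-0.7,"dz":-0.4,"wx":0,"wy":0.628,"wz":0,"grip":50},
    {"dx":-13.8,"dy":-0.7,"dz":2,"wx":0,"wy":0.698,"wz":0,"grip":50},
    {"dx":-16.1,"dy":-0.7,"dz":4.5,"wx":0,"wy":0.767,"wz":0,"grip":50},
    {"dx":-18,"dy":-0.7,"dz":7.3,"wx":0,"wy":0.837,"wz":0,"grip":50},
    {"dx":-19.8,"dy":-0.7,"dz":10.1,"wx":0,"wy":0.907,"wz":0,"grip":50},
    {"dx":-19.8,"dy":-0.7,"dz":10.1,"wx":0,"wy":0.907,"wz":0,"grip":50},
  ],
)

```text
t: 9.12
ee_pos: [0.5391, 0.3612, 0.0693]
ee_rot: [0.511, 0.585, -0.413, 0.475]
force: [0.3, -0.9, -1.4]
width: 0.0612
```

```bash
python3 - <<'E'
from gp import *
look("pics/dish2.png")
W=[]
for e in range(-38,-91,-6):
    e=max(e,-90);t=(-32-e)/58;W.append(bintool(np.array([*DISH,.05-.02*max(0,t-.4)/.6])-.03*(1-t)*ax(M),M,e,AL))
W.append(bintool(np.array([*DISH,.028]),M,-90,AL))
rows(W)
E
```

```text
axis [ 0.116 -0.841 -0.529] rim [0.5477 0.2985 0.0508] rim-dish mm [-2.8 27.2] rim-coa [-30.3 269.9]
t 9.22 q [-0.599  0.704  0.044  1.722 -0.361  0.658 -0.146] p [0.5376 0.3641 0.0689] x [-0.027  0.206 -0.978] y [0.99  0.139 0.002] F [ 0.6  0.7 -1.1] w 0.0614
(array([-7.1, -0.1,  4.4]), array([ 0.   ,  0.105, -0.002]), 'rows', np.float64(0.6))
(array([-14.5,  -0.1,   9. ]), array([ 0.   ,  0.21 , -0.002]), 'rows', np.float64(1.1))
(array([-21.7,  -0.1,  14.4]), array([ 0.   ,  0.315, -0.002]), 'rows', np.float64(1.7))
(array([-28.1,  -0.1,  20.4]), array([ 0.001,  0.419, -0.002]), 'rows', np.float64(2.2))
(array([-31.3,  -0.1,  27.8]), array([ 0.001,  0.524, -0.002]), 'rows', np.float64(2.8))
(array([-34. ,  -0.1,  35.7]), array([ 0.001,  0.629, -0.002]), 'rows', np.float64(3.4))
(array([-36.3,  -0.1,  44.2]), array([ 0.001,  0.733, -0.002]), 'rows', np.float64(3.9))
(array([-38.1,  -0.1,  53.2]), array([ 0.001,  0.838, -0.002]), 'rows', np.float64(4.5))
(array([-39.3,  -0.1,  62.6]), array([ 0.001,  0.943, -0.002]), 'rows', np.float64(5.0))
(array([-37.8,  -0.1,  69.5]), array([ 1.000e-03,  1.013e+00, -2.000e-03]), 'rows', np.float64(5.4))
```

View pics/dish2.png

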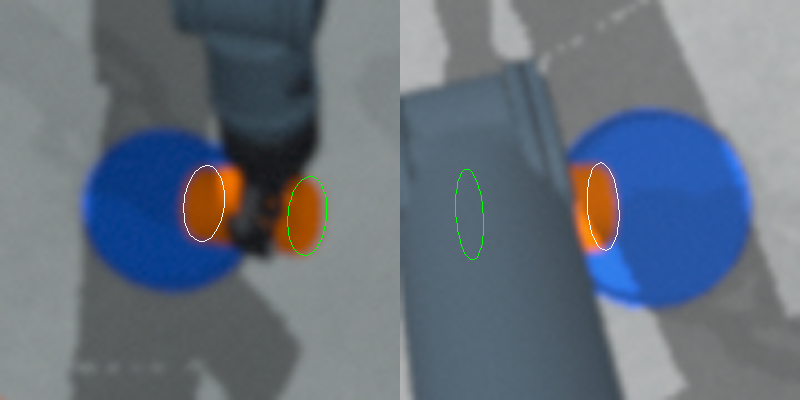

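Emit:
drive_tool(
  motion=[
    {"dx":-3.5,"dy":0,"dz":2.2,"wx":0,"wy":0.052,"wz":0,"grip":50},
    {"dx":-7,"dy":0,"dz":4.4,"wx":0,"wy":0.105,"wz":0,"grip":50},
    {"dx":-10.8,"dy":0,"dz":6.7,"wx":0,"wy":0.157,"wz":0,"grip":50},
    {"dx":-14.5,"dy":0,"dz":9,"wx":0,"wy":0.21,"wz":0,"grip":50},
    {"dx":-18,"dy":0,"dz":11.7,"wx":0,"wy":0.262,"wz":0,"grip":50},
    {"dx":-21.7,"dy":0,"dz":14.4,"wx":0,"wy":0.315,"wz":0,"grip":50},
    {"dx":-25,"dy":0,"dz":17.4,"wx":0,"wy":0.367,"wz":0,"grip":50},
    {"dx":-28.1,"dy":0,"dz":20.4,"wx":0,"wy":0.419,"wz":0,"grip":50},
    {"dx":-29.7,"dy":0,"dz":24,"wx":0,"wy":0.472,"wz":0,"grip":50},
    {"dx":-31.3,"dy":0,"dz":27.8,"wx":0,"wy":0.524,"wz":0,"grip":50},
    {"dx":-31.3,"dy":0,"dz":27.8,"wx":0,"wy":0.524,"wz":0,"grip":50},
  ],
)

```text
t: 10.6
ee_pos: [0.5422, 0.3299, 0.0921]
ee_rot: [0.6, 0.689, -0.267, 0.307]
force: [0.2, -0.4, 0.2]
width: 0.0612
```

```bash
python3 - <<'E'
from gp import *
look("pics/dish3.png")
W=[]
for e in range(-68,-91,-6):
    e=max(e,-90);t=(-32-e)/58;W.append(bintool(np.array([*DISH,.05-.02*max(0,t-.4)/.6])-.03*(1-t)*ax(M),M,e,AL))
W.append(bintool(np.array([*DISH,.028]),M,-90,AL))
rows(W)
E
```

```text
axis [ 0.065 -0.466 -0.883] rim [0.5485 0.2847 0.0444] rim-dish mm [-2.  13.4] rim-coa [-29.5 256.1]
t 10.7 q [ 0.055  0.793 -0.438  1.808 -0.751  0.642  0.516] p [0.5416 0.3317 0.0932] x [-0.093  0.663 -0.743] y [0.99  0.141 0.001] F [ 0.4  0.4 -0.8] w 0.0613
(array([-7.5,  0.4,  5.9]), array([0.002, 0.105, 0.   ]), 'rows', np.float64(0.6))
(array([-13.7,   0.4,  12.1]), array([0.002, 0.209, 0.   ]), 'rows', np.float64(1.1))
(array([-19.8,   0.3,  19. ]), array([0.002, 0.314, 0.   ]), 'rows', np.float64(1.7))
(array([-25.5,   0.3,  26.5]), array([0.002, 0.419, 0.001]), 'rows', np.float64(2.2))
(array([-27.7,   0.3,  33.3]), array([0.002, 0.489, 0.001]), 'rows', np.float64(2.6))
```

View pics/dish3.png

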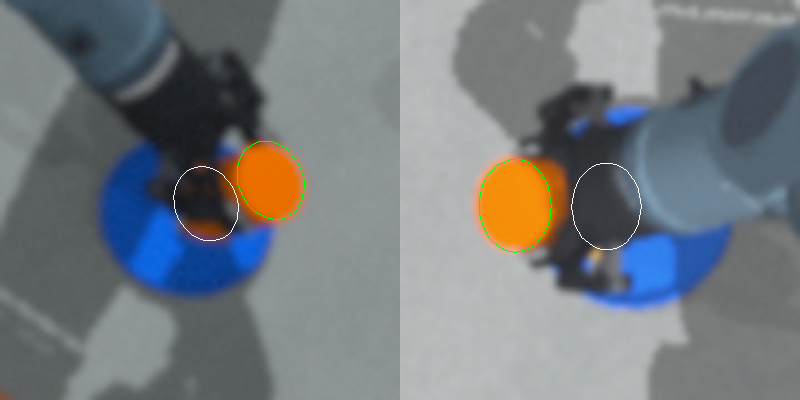

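Emit:
drive_tool(
  motion=[
    {"dx":-3.8,"dy":0.2,"dz":3,"wx":0,"wy":0.052,"wz":0,"grip":50},
    {"dx":-7.5,"dy":0.4,"dz":5.9,"wx":0.002,"wy":0.105,"wz":0,"grip":50},
    {"dx":-10.6,"dy":0.4,"dz":9,"wx":0.002,"wy":0.157,"wz":0,"grip":50},
    {"dx":-13.7,"dy":0.4,"dz":12.1,"wx":0.002,"wy":0.209,"wz":0,"grip":50},
    {"dx":-16.8,"dy":0.4,"dz":15.5,"wx":0.002,"wy":0.262,"wz":0,"grip":50},
    {"dx":-19.8,"dy":0.3,"dz":19,"wx":0.002,"wy":0.314,"wz":0,"grip":50},
    {"dx":-22.7,"dy":0.3,"dz":22.7,"wx":0.002,"wy":0.367,"wz":0,"grip":50},
    {"dx":-25.5,"dy":0.3,"dz":26.5,"wx":0.002,"wy":0.419,"wz":0,"grip":50},
    {"dx":-26.7,"dy":0.3,"dz":30,"wx":0.002,"wy":0.455,"wz":0,"grip":50},
    {"dx":-27.7,"dy":0.3,"dz":33.3,"wx":0.002,"wy":0.489,"wz":0,"grip":50},
    {"dx":-27.7,"dy":0.3,"dz":33.3,"wx":0.002,"wy":0.489,"wz":0,"grip":50},
    {"dx":-27.7,"dy":0.3,"dz":33.3,"wx":0.002,"wy":0.489,"wz":0,"grip":50},
  ],
)

```text
t: 12.2
ee_pos: [0.548, 0.2885, 0.0917]
ee_rot: [0.646, 0.743, -0.114, 0.13]
force: [-0.3, 0.5, -0.6]
width: 0.061
```

```bash
python3 - <<'E'
from gp import *
look("pics/dish4.png")
rows([bintool(np.array([*DISH,.028]),M,-90,AL),bintool(np.array([*DISH,.13]),M,-90,AL)])
E
```

```text
axis [-0.     0.001 -1.   ] rim [0.5505 0.2709 0.0282] rim-dish mm [-0.  -0.4] rim-coa [-27.5 242.3]
t 12.3 q [ 0.417  1.119 -0.629  1.73  -0.867  0.89   0.902] p [0.548  0.2886 0.0919] x [-0.131  0.931 -0.341] y [0.99  0.139 0.   ] F [ 0.7 -0.3 -0.3] w 0.0612
(array([0.5, 0.1, 0.2]), array([ 0.   , -0.001, -0.   ]), 'rows', np.float64(0.0))
(array([-34.2,   0.1, -95.6]), array([ 0.   , -0.001, -0.   ]), 'rows', np.float64(1.6))
```

Emit:
drive_tool(
  motion=[
    {"dx":0,"dy":0,"dz":0,"wx":0,"wy":0,"wz":0,"grip":50},
    {"dx":0,"dy":0,"dz":0,"wx":0,"wy":0,"wz":0,"grip":50},
    {"dx":-3.4,"dy":0,"dz":-9.4,"wx":0,"wy":0,"wz":0,"grip":50},
    {"dx":-8.5,"dy":0,"dz":-23.5,"wx":0,"wy":0,"wz":0,"grip":50},
    {"dx":-15.4,"dy":0,"dz":-42.3,"wx":0,"wy":0,"wz":0,"grip":50},
    {"dx":-22.2,"dy":0,"dz":-61,"wx":0,"wy":0,"wz":0,"grip":50},
    {"dx":-26.7,"dy":0,"dz":-73.3,"wx":0,"wy":0,"wz":0,"grip":50},
    {"dx":-26.7,"dy":0,"dz":-73.3,"wx":0,"wy":0,"wz":0,"grip":50},
    {"dx":-26.7,"dy":0,"dz":-73.3,"wx":0,"wy":0,"wz":0,"grip":50},
  ],
)

```text
t: 13.42
ee_pos: [0.548, 0.2876, 0.1688]
ee_rot: [0.646, 0.743, -0.114, 0.13]
force: [-1.0, 0.0, -1.8]
width: 0.0613
```

```bash
python3 - <<'E'
from gp import *
look("pics/dish5.png")
from h import cv2,ray,proj
from workcell import viewer
for n in("scene","top"):
    f=viewer.grab_frame(n);hsv=cv2.cvtColor(f["image"],cv2.COLOR_RGB2HSV)
    m=cv2.inRange(hsv,(14,60,60),(35,255,255));u=proj(f,[*DISH,.01])[0]
    k,l,st,c=cv2.connectedComponentsWithStats(m)
    for i in range(1,k):
        if np.linalg.norm(c[i]-u)<45 and st[i,4]>2:q=ray(f,c[i],.01);print(n,st[i,4],q.round(3),"r",round(np.hypot(*(q[:2]-DISH))*1000))
A=np.array([*DISH,.13]);B=np.array([*COA,.13])
W=[bintool(A,M,-90,AL)]+[bintool(A+(B-A)*k,M+(MC-M)*k,-90,AL)for k in np.arange(1,7)/6]
rows(W)
E
```

```text
axis [-0.001  0.001 -1.   ] rim [0.5503 0.27   0.1053] rim-dish mm [-0.2 -1.3] rim-coa [-27.7 241.4]
scene 276 [0.465 0.248 0.01 ] r 89
scene 35 [0.546 0.289 0.01 ] r 18
top 397 [0.563 0.31  0.01 ] r 40
top 11 [0.508 0.289 0.01 ] r 46
t 13.62 q [ 0.435  0.981 -0.658  1.765 -0.887  0.938  0.812] p [0.5479 0.2878 0.1687] x [-0.13   0.931 -0.341] y [ 0.99   0.138 -0.002] F [ 0.3 -0.4 -1. ] w 0.0613
(array([ -7.4,   0.2, -23.7]), array([-0.002, -0.001, -0.   ]), 'rows', np.float64(0.4))
(array([-45.7,   0.5,  -9.8]), array([ 0.024, -0.001,  0.071]), 'rows', np.float64(0.7))
(array([-84.1,   0.8,   4.1]), array([ 0.05 , -0.001,  0.142]), 'rows', np.float64(1.3))
(array([-122.6,    1.1,   18.1]), array([ 0.076, -0.001,  0.213]), 'rows', np.float64(2.0))
(array([-161.2,    1.3,   32.1]), array([ 0.101, -0.001,  0.284]), 'rows', np.float64(2.6))
(array([-199.9,    1.6,   46.1]), array([ 0.127, -0.001,  0.355]), 'rows', np.float64(3.3))
(array([-238.6,    1.7,   60.1]), array([ 0.153, -0.001,  0.426]), 'rows', np.float64(3.9))
```

View pics/dish5.png

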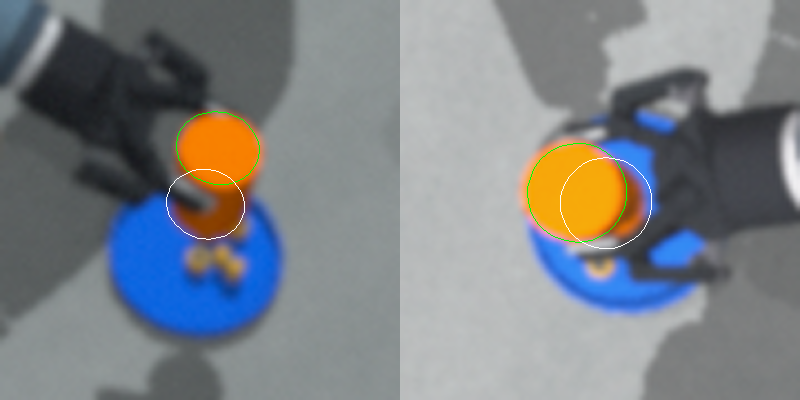

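Emit:
drive_tool(
  motion=[
    {"dx":-15,"dy":0,"dz":6,"wx":0.008,"wy":0,"wz":0.03,"grip":50},
    {"dx":-38,"dy":0.3,"dz":14,"wx":0.024,"wy":0,"wz":0.071,"grip":50},
    {"dx":-77,"dy":0.6,"dz":28,"wx":0.05,"wy":0,"wz":0.142,"grip":50},
    {"dx":-115,"dy":0.9,"dz":42,"wx":0.076,"wy":0,"wz":0.213,"grip":50},
    {"dx":-154,"dy":1.1,"dz":56,"wx":0.101,"wy":0,"wz":0.284,"grip":50},
    {"dx":-193,"dy":1.4,"dz":70,"wx":0.127,"wy":0,"wz":0.355,"grip":50},
    {"dx":-216,"dy":1.5,"dz":78,"wx":0.142,"wy":0,"wz":0.398,"grip":50},
    {"dx":-231,"dy":1.5,"dz":84,"wx":0.153,"wy":0,"wz":0.426,"grip":50},
    {"dx":-231,"dy":1.5,"dz":84,"wx":0.153,"wy":0,"wz":0.426,"grip":50},
  ],
)

```text
t: 14.75
ee_pos: [0.5836, 0.0442, 0.169]
ee_rot: [0.797, 0.579, -0.14, 0.102]
force: [0.3, 0.2, -0.9]
width: 0.0614
```

```bash
python3 - <<'E'
from gp import *
look("pics/coa1.png")
from h import cv2,ray,proj
from workcell import viewer
for n in("scene","top"):
    f=viewer.grab_frame(n);hsv=cv2.cvtColor(f["image"],cv2.COLOR_RGB2HSV);u=proj(f,[*DISH,.01])[0]
    m=cv2.inRange(hsv,(8,40,60),(40,255,255));yy,xx=np.mgrid[:384,:512];m[np.hypot(xx-u[0],yy-u[1])>26]=0
    k,l,st,c=cv2.connectedComponentsWithStats(m)
    for i in range(1,k):
        q=ray(f,c[i],.01);print(n,st[i,4],q.round(3),"r",round(np.hypot(*(q[:2]-DISH))*1000))
    ui=u.astype(int);cv2.imwrite(f"pics/nuts_{n}.png",cv2.resize(f["image"][ui[1]-28:ui[1]+28,ui[0]-28:ui[0]+28,::-1],(400,400),interpolation=cv2.INTER_CUBIC))
cv2.imwrite("pics/fin.png",np.vstack([np.hstack([cv2.imread(f"pics/nuts_{n}.png")for n in("scene","top")])[:,:800],cv2.resize(cv2.imread("pics/coa1.png"),(800,400))])[:, :])
im=cv2.imread("pics/fin.png");cv2.imwrite("pics/fin.png",cv2.resize(im,(600,600)))
rows([bintool(np.array([*COA,z]),MC,-90,AL)for z in(.105,.02,.007,.004)])
E
```

```text
axis [ 0.001  0.001 -1.   ] rim [0.5782 0.0273 0.1055] rim-dish mm [  27.7 -244. ] rim-coa [ 0.2 -1.3]
scene 11 [0.527 0.269 0.01 ] r 24
scene 9 [0.51  0.289 0.01 ] r 44
scene 43 [0.547 0.288 0.01 ] r 17
top 67 [0.55  0.293 0.01 ] r 21
top 22 [0.528 0.271 0.01 ] r 22
top 22 [0.511 0.29  0.01 ] r 44
t 14.95 q [ 0.846  0.917 -0.594  1.882 -1.013  0.935  0.94 ] p [0.5834 0.0464 0.1696] x [ 0.288  0.895 -0.34 ] y [ 0.952 -0.306  0.001] F [ 0.9  0.1 -0.8] w 0.0615
(array([-0.4,  0.4,  1.3]), array([ 0.002, -0.002,  0.003]), 'rows', np.float64(0.0))
(array([28.5,  0.3, 81.2]), array([ 0.002, -0.002,  0.003]), 'rows', np.float64(1.4))
(array([32.9,  0.3, 93.4]), array([ 0.002, -0.002,  0.003]), 'rows', np.float64(1.6))
(array([33.9,  0.3, 96.2]), array([ 0.002, -0.002,  0.003]), 'rows', np.float64(1.6))
```

View pics/fin.png

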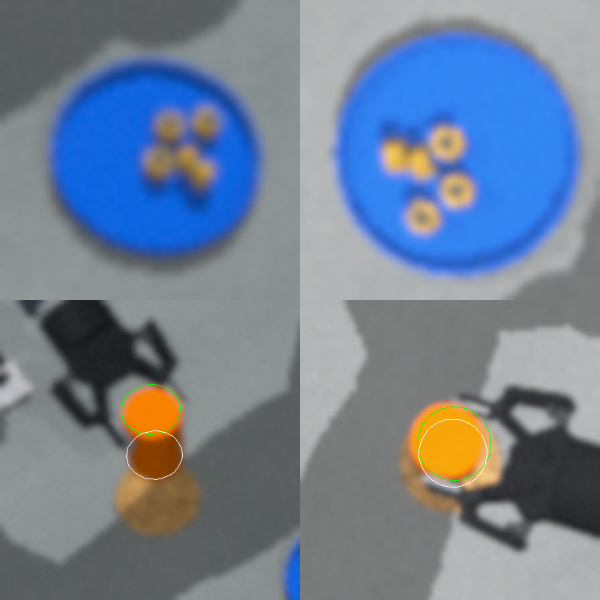

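All five nuts lie in the dish (top panel, around (380–475,130–230)), and the bin is upright over the coaster. I'll lower it now.

Emit:
drive_tool(
  motion=[
    {"dx":6,"dy":0.3,"dz":17,"wx":0.002,"wy":-0.002,"wz":0.003,"grip":50},
    {"dx":14,"dy":0.3,"dz":40,"wx":0.002,"wy":-0.002,"wz":0.003,"grip":50},
    {"dx":22,"dy":0.3,"dz":63,"wx":0.002,"wy":-0.002,"wz":0.003,"grip":50},
    {"dx":28,"dy":0.3,"dz":80,"wx":0.002,"wy":-0.002,"wz":0.003,"grip":50},
    {"dx":30,"dy":0.3,"dz":86,"wx":0.002,"wy":-0.002,"wz":0.003,"grip":50},
    {"dx":31,"dy":0.3,"dz":89,"wx":0.002,"wy":-0.002,"wz":0.003,"grip":50},
    {"dx":32,"dy":0.3,"dz":91,"wx":0.002,"wy":-0.002,"wz":0.003,"grip":50},
    {"dx":32,"dy":0.3,"dz":91,"wx":0.002,"wy":-0.002,"wz":0.003,"grip":50},
  ],
)

```text
t: 15.95
ee_pos: [0.5838, 0.0436, 0.073]
ee_rot: [0.798, 0.577, -0.141, 0.102]
force: [1.0, -0.8, -0.7]
width: 0.0615
```

```bash
python3 - <<'E'
from gp import *
look("pics/coa2.png")
rows([bintool(np.array([*COA,z]),MC,-90,AL)for z in(.007,.004)])
E
```

```text
axis [ 0.    -0.001 -1.   ] rim [0.5783 0.0266 0.0095] rim-dish mm [  27.8 -244.7] rim-coa [ 0.3 -2. ]
t 16.05 q [ 0.831  1.102 -0.557  1.834 -1.     0.869  1.064] p [0.5839 0.0435 0.0731] x [ 0.294  0.892 -0.343] y [ 0.95  -0.312  0.001] F [ 0.5 -0.2 -0.6] w 0.0615
(array([ 2.6, -1. ,  1.8]), array([-0.001,  0.001, -0.003]), 'rows', np.float64(0.1))
(array([ 3.6, -1. ,  4.6]), array([-0.001,  0.001, -0.003]), 'rows', np.float64(0.1))
```

No contact yet (estimated rim 9.5 mm); I'll creep down 5 mm while watching the force.

Emit:
drive_tool(
  motion=[
    {"dx":0.7,"dy":0,"dz":1.9,"wx":0,"wy":0,"wz":0,"grip":50},
    {"dx":1,"dy":0,"dz":2.8,"wx":0,"wy":0,"wz":0,"grip":50},
    {"dx":1.2,"dy":0,"dz":3.3,"wx":0,"wy":0,"wz":0,"grip":50},
  ],
)

```text
t: 16.42
ee_pos: [0.5841, 0.0443, 0.0717]
ee_rot: [0.798, 0.578, -0.139, 0.101]
force: [-3.4, -4.5, 12.6]
width: 0.0613
```

Emit:
drive_tool(
  motion=[
    {"dx":0.3,"dy":0,"dz":0.9,"wx":0,"wy":0,"wz":0,"grip":50},
    {"dx":0.5,"dy":0,"dz":1.4,"wx":0,"wy":0,"wz":0,"grip":50},
  ],
)

```text
t: 16.68
ee_pos: [0.5842, 0.0446, 0.0717]
ee_rot: [0.798, 0.579, -0.137, 0.101]
force: [-5.7, -7.4, 19.0]
width: 0.0612
```

Emit:
drive_tool(
  motion=[
    {"dx":-0.9,"dy":0,"dz":-2.4,"wx":0,"wy":0,"wz":0,"grip":50},
    {"dx":-0.9,"dy":0,"dz":-2.4,"wx":0,"wy":0,"wz":0,"grip":50},
    {"dx":-0.9,"dy":0,"dz":-2.4,"wx":0,"wy":0,"wz":0,"grip":50},
  ],
  grip_force=20,
)

```text
t: 17.05
ee_pos: [0.584, 0.044, 0.0716]
ee_rot: [0.798, 0.578, -0.14, 0.102]
force: [-1.3, -2.2, 6.4]
width: 0.0612
```

Emit:
drive_tool(
  motion=[
    {"dx":0,"dy":0,"dz":0,"wx":0,"wy":0,"wz":0,"grip":63},
    {"dx":0,"dy":0,"dz":0,"wx":0,"wy":0,"wz":0,"grip":66},
    {"dx":0,"dy":0,"dz":0,"wx":0,"wy":0,"wz":0,"grip":75},
    {"dx":0,"dy":0,"dz":0,"wx":0,"wy":0,"wz":0,"grip":85},
    {"dx":0,"dy":0,"dz":0,"wx":0,"wy":0,"wz":0,"grip":85},
    {"dx":0,"dy":0,"dz":0,"wx":0,"wy":0,"wz":0,"grip":85},
    {"dx":0,"dy":0,"dz":0,"wx":0,"wy":0,"wz":0,"grip":85},
  ],
)

```text
t: 17.92
ee_pos: [0.5837, 0.0436, 0.0702]
ee_rot: [0.798, 0.577, -0.141, 0.102]
force: [0.3, -0.4, -0.0]
width: 0.085
```

Emit:
drive_tool(
  motion=[
    {"dx":-10,"dy":0,"dz":0,"wx":0,"wy":0,"wz":0,"grip":85},
    {"dx":-30,"dy":0,"dz":0,"wx":0,"wy":0,"wz":0,"grip":85},
    {"dx":-60,"dy":0,"dz":0,"wx":0,"wy":0,"wz":0,"grip":85},
    {"dx":-90,"dy":0,"dz":0,"wx":0,"wy":0,"wz":0,"grip":85},
    {"dx":-110,"dy":0,"dz":-20,"wx":0,"wy":0,"wz":0,"grip":85},
    {"dx":-110,"dy":0,"dz":-60,"wx":0,"wy":0,"wz":0,"grip":85},
    {"dx":-110,"dy":0,"dz":-100,"wx":0,"wy":0,"wz":0,"grip":85},
    {"dx":-110,"dy":0,"dz":-100,"wx":0,"wy":0,"wz":0,"grip":85},
  ],
)

```text
t: 18.92
ee_pos: [0.5627, -0.0223, 0.2049]
ee_rot: [0.798, 0.578, -0.14, 0.104]
force: [1.0, 0.4, -0.6]
width: 0.0851
```

```bash
python3 - <<'E'
from gp import *
from h import *
from workcell import viewer
log();im=[]
for n in("scene","top"):
    f=viewer.grab_frame(n);g=f["image"][:,:,::-1].copy();u=proj(f,[*COA,.05])[0];ui=u.astype(int)
    m=mask(f,(3,150,100),(18,255,255),[ui[0]-35,ui[1]-35,ui[0]+35,ui[1]+35]);M2=cv2.resize(m.astype(np.uint8),None,fx=2,fy=2,interpolation=0)
    def cost(p):
        h=hull(f,cyl(np.array([p[0],p[1],.1]),np.array([1e-6,0,-1.])));return 1-(h&M2).sum()/(h|M2).sum()
    r=minimize(cost,COA,method="Nelder-Mead",options=dict(initial_simplex=COA+np.array([[0,0],[.01,0],[0,.01]])))
    print(n,"bin at",r.x.round(4),"off mm",((r.x-COA)*1000).round(1),"1-IoU",round(r.fun,3))
    a=cv2.resize(g[ui[1]-40:ui[1]+40,ui[0]-40:ui[0]+40],(400,400),interpolation=cv2.INTER_CUBIC);v=proj(f,[*DISH,.01])[0].astype(int)
    b=cv2.resize(g[v[1]-30:v[1]+30,v[0]-30:v[0]+30],(200,200));w=cv2.resize(g,(200,200));im.append(np.vstack([a,np.hstack([b,w])]))
cv2.imwrite("pics/last.png",np.hstack(im))
E
```

```text
t 18.93 q [ 0.924  0.84  -0.535  1.852 -0.945  1.083  0.885] p [ 0.5627 -0.0223  0.2049] x [ 0.294  0.892 -0.344] y [ 0.95  -0.311  0.005] F [ 1.   0.4 -0.6] w 0.0851
scene bin at [0.5813 0.0323] off mm [3.3 3.7] 1-IoU 0.069
top bin at [0.5805 0.0311] off mm [2.5 2.5] 1-IoU 0.035
```

```bash
python3 -c "
from workcell import robot;print(robot.sign_off())"
```

```text
the job is handed in; nothing more can be done
None
```

I tipped all five nuts into the blue dish and left the empty bin standing mouth-down on the coaster. The job was handed in about 19 s into the 54 s limit; sign-off reports no verdict.

**Tipping:** I flipped the bin low over the dish with its rim at about 28 mm, 0.4 mm from the dish's centre. I held it there for at least 0.5 s, then lifted it straight up to a rim height of about 105 mm. These rim figures come from the tool pose, not from a direct measurement of the bin.

**Nuts:** A picture taken after I moved the bin away shows all five nuts in the dish, the farthest about 44 mm from its centre (66 mm is allowed).

**Bin on the coaster:** Fitting an upright bin to both final camera images matches well (93% and 96% overlap). It puts the bin about 4–5 mm from the coaster's centre. The bin touched down with about 19 N, well under the limits. I unloaded and opened the fingers, then drew back clear, with the force reading near zero.

**What I couldn't confirm:**
- The last picture was refused because I had reached the 12-picture limit. The final bin check is therefore numerical only, and I did not look at the nuts or bystanders again at the end.
- I did not measure the bystanders afterwards. My planned path kept the arm's centre line at least about 106 mm from the stack, 130 mm from the pen cup and 150 mm from the scanner, and no unexpected contact forces appeared.

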